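# Check the hand-over carriage and load the counting tote on it

### The job

Check that the empty carriage runs freely by sliding it by its pull through its whole travel: first all the way to the stop at the square plaque, then all the way to the stop at the round plaque, and leave it there. Then lift the tote of counting pieces by its board handle, carry it level so that nothing falls out, and set it down gently under the lamp, centred and square on the carriage deck with its handle pointing across the rails. Leave the ledger, the paper roll and the glue bottle where they are.

Things in the scene. Friction and masses are not known exactly. Their poses are not given: they have to be found in the camera images.
- rail_mid (a point): Mid-point of the rail station's two aluminium rails, 24 mm above the counter, on a fixed plywood base (120 x 500 mm). The rails run along its y axis; its x axis points roughly away from the robot, z up.
- lamp (a point): Centre of the underside of a fixed lamp bar straight above the rail line, 310 mm above the counter; the bar is 44 mm wide (x), 610 mm long (y), 24 mm thick, on two 18 mm posts 85 mm behind it (+x) at y = -285 and +285 mm; the robot's side is open. Axes as the station's. Right below it a gripper pointing straight down does not fit; one leaning back 30 to 40 degrees towards the robot does.
- carriage (a joint): Position of the carriage along the rails in m: 0 at the stop at the -y end of the station, 0.18 at the stop at the +y end (travel 180 mm along the station's y). It has about 2.5 N of friction and stays where it is left.
- deck (a point): Centre of the top face of the carriage's deck, 42 mm above the counter; moves with the carriage. Flat white deck 190 mm (x) by 170 mm (y), 12 mm thick, with a grey pad in the middle; axes parallel to the station's.
- pull (a point): Centre of the carriage's wooden pull, a tab on the deck's edge on the robot's side: 18 mm thick (y), 40 mm tall (20 to 60 mm above the counter), sticking out 61 mm from the deck's edge. This point is 130 mm on the robot's side of the deck centre (x = -130 mm), 40 mm above the counter. Pinch across y; it is clear of the lamp, so from straight above will do.
- round_plaque_centre (a point): Centre of the round wooden plaque (70 mm disc, sloping, top about 80 mm above the counter), fixed at one end of the rail, 230 mm from rail_mid along the station's y; at which end varies.
- square_plaque_centre (a point): Centre of the square wooden plaque (64 mm, sloping, same height), fixed at the other end of the rail.
- tote_centre (a point): Centre (62.5 mm above the underside) of the loose open wooden tote, 150 mm (x) by 130 mm (y), walls 36 mm high, 6 mm thick; about 0.5 kg with contents. A board handle stands along its x axis through the middle: 14 mm thick (y), 90 mm long (x), top 125 mm above the underside; pinch it across y, 20 mm below its top. Its x axis points away from the robot's base within 30 degrees. Either way round is the same.
- ledger_centre (a point): Centre of a bystander: a ledger lying flat, 130 x 170 mm, 24 mm thick.
- roll_centre (a point): Centre of a bystander: a standing paper roll, 110 mm diameter, 100 mm tall.
- glue_centre (a point): Centre of a bystander: a glue bottle, 56 mm diameter, 140 mm tall.
- bead0_center (a point): Centre of a loose wooden counting piece in the tote: a ball 30 mm across, free to roll; inner floor of the tote is 6 mm above its underside.
- bead1_center (a point): Centre of a loose wooden counting piece in the tote: a cylinder 28 mm across and 26 mm tall; inner floor of the tote is 6 mm above its underside.
- bead2_center (a point): Centre of a loose wooden counting piece in the tote: a ball 30 mm across, free to roll; inner floor of the tote is 6 mm above its underside.
- bead3_center (a point): Centre of a loose wooden counting piece in the tote: a ball 30 mm across, free to roll; inner floor of the tote is 6 mm above its underside.
- bead4_center (a point): Centre of a loose wooden counting piece in the tote: a cylinder 28 mm across and 26 mm tall; inner floor of the tote is 6 mm above its underside.
- bead5_center (a point): Centre of a loose wooden counting piece in the tote: a ball 30 mm across, free to roll; inner floor of the tote is 6 mm above its underside.

How it is judged:
On the way, in this order (a step that is already met when the one before it is completed fails the run):
1. the empty carriage is at the stop at the square plaque (((y of round_plaque_centre in the frame of rail_mid above 0 m and value of joint carriage below 0.008 m) or (y of round_plaque_centre in the frame of rail_mid below 0 m and value of joint carriage above 0.172 m)) and horizontal distance between tote_centre and deck above 0.16 m), for 0.2 s.
2. the still empty carriage is at the stop at the round plaque (((y of round_plaque_centre in the frame of rail_mid above 0 m and value of joint carriage above 0.172 m) or (y of round_plaque_centre in the frame of rail_mid below 0 m and value of joint carriage below 0.008 m)) and horizontal distance between tote_centre and deck above 0.16 m), for 0.2 s.
3. the tote stands on the carriage deck, at the round plaque (((y of round_plaque_centre in the frame of rail_mid above 0 m and value of joint carriage above 0.172 m) or (y of round_plaque_centre in the frame of rail_mid below 0 m and value of joint carriage below 0.008 m)) and x of tote_centre in the frame of deck between -0.02 and 0.02 m and y of tote_centre in the frame of deck between -0.02 and 0.02 m and z of tote_centre in the frame of deck between 0.057 and 0.068 m and angle between tote_centre's own z axis and vertical below 0.06 rad and angle between the x axis of tote_centre and the x axis of deck, either way round below 0.17 rad), for 0.2 s.
At the end, for the whole second after the job is handed in: The carriage is within 8 mm of its stop at the round plaque; the tote stands upright on the deck, its centre within 20 mm of the deck's centre along both deck axes and its handle board square across the rails within 0.17 rad (about 10 degrees), either way round; all six pieces are inside the tote (all of step 3 and distance between each of bead0_center, bead1_center, bead2_center, bead3_center, bead4_center, bead5_center and tote_centre below 0.088 m); the robot touches nothing.
It fails at once if the tote is tipped more than 0.3 rad (17 degrees) (angle between tote_centre's own z axis and vertical above 0.3 rad).
It fails at once if a counting piece leaves the tote (not (distance between each of bead0_center, bead1_center, bead2_center, bead3_center, bead4_center, bead5_center and tote_centre below 0.088 m)).
It fails at once if the tote is dropped or swung on to the carriage (faster than 0.5 m/s, as in a fall of over 13 mm, while its centre is within 60 mm of the deck's centre seen from above) (horizontal distance between tote_centre and deck below 0.06 m and linear speed of tote above 0.5 m/s).
It fails at once if the ledger, the paper roll or the glue bottle is moved more than 25 mm (distance of any of ledger_centre, roll_centre, glue_centre from where it was at the start of the episode above 0.025 m).
It also fails if it takes over 72 s, if anything falls off the work surface, if the arm or the gripper's body presses on something with over 40 N, if the wrist force passes 120 N, or if a joint passes its speed limit or range.

### The arm

A 6-joint arm with a two-finger parallel gripper is mounted at the origin on the work surface. World frame = base frame: x ahead of the robot, y to its left, z up, the work surface at z = 0. Lengths are in m, angles in rad, forces in N, time in s.
With the tool pointing down it reaches from about 0.35 to 0.875 m from the base axis. Payload 15.5 kg.
Tool frame: the origin (TCP) lies at the very end of the fingers, on their centre line; the grasp point (between the pads) lies 19 mm behind it; x points along the fingers, z is the direction in which the jaws open and shut, and the axes are right-handed (so a half turn about x gives the same grasp; the last joint's range is limited). The gripper opens to 85 mm and grips with 20 to 120 N. Pads are 22 mm wide; open, the fingers measure 114 mm over their backs; the gripper's body (76 mm by 85 mm) begins 54 mm behind the grasp point. The pads swing forward as they close: fully open they stand 13 mm farther back than shut.
Start: joints at [1.228, 0.494, 1.345, -0, 1.302, -0.096], TCP at [0.153, 0.606, 0.231] pointing down, gripper open.
Joint ranges: [-2.91, 2.91], [-0.82, 2.16], [0.22, 2.67], [-1.22, 4.37], [0.12, 2.79], [-3.08, 3.08]. Speed limits (rad/s): [1.89, 1.89, 2.57, 3.01, 3.01, 3.01].

### API

Orientations are given as a unit quaternion [w, x, y, z].
In Python, from station import ctrl gives the robot as it stands.
- The arm moves only by the tool step_arm, never from a script. Its arguments are lists of equal length, an entry for each row: "slide": the shift along the tool's x, y, z in mm, a list of three; "rot": the turn, a rotation vector about the tool's x, y, z in degrees, a list of three; "fingers": the opening, from 0 (shut) to 1 (fully open). In form: {"slide": [[dx, dy, dz], ...], "rot": [[rx, ry, rz], ...], "fingers": [fingers, ...]}. A call has 1 to 20 rows; each row shifts and turns the commanded pose from where the row before left it, along the tool's axes as they then stand; what a row does not reach is not made up. A row lasts 1/12 s, in which the tool goes at most 41.7 mm and 7.16 degrees, less where a joint would pass 70% of its speed; a pose out of reach is approached as far as the arm can. A call is refused whole if a number of a shift passes 41.7 or a number of a turn 7.16, either way. A call with a gripper value outside its range is refused whole. The fingers move at their own pace and stop on an object; "newtons" is the grip in N (left out, the last holds). Time passes only in rows, so rows that do not move let the fingers close. It gives the time, the measured TCP pose, the force and the opening at its end, in the units of the state.
- ctrl.observe(): the state, without advancing time (a new reading comes with each control period).
- ctrl.read_camera(name): name is "scene" or "top" or "wrist"; returns the picture (420x560x3 uint8, red, green, blue); there is no depth.
- ctrl.camera_params(name): a dict with "fx", "fy", "cx", "cy" (pixels), "T" (4x4, takes a point from camera to world coordinates); the wrist camera has in their place "T_tool_cam" (4x4, takes a point from camera to tool coordinates, whose origin is the TCP and whose axes are the tool frame's). Camera axes: x right, y down, z forward; pixel columns grow to the right and rows downward; lengths in m; the calibration is good to about 2 mm. The wrist camera is an equidistant fisheye: a pixel r from the principal point sees the ray r / f radians off the axis. A picture is of the moment at which its call begins: read the wrist's pose just before it. camera_params takes no time and is no camera call.
- ctrl.close_job(): hands the job in, once; it reports no verdict.
The state is a dict: "time_s": time; "joints": joint angles; "qd": joint speeds; "tau": joint torques, N m; "tcp_pos": TCP position; "ee_rot": TCP orientation; "wrist_force": force on the tool from outside, world axes, zero at the start; "ft_torque": the same for the moment, N m; "width": finger opening in m.
Only numpy, scipy, OpenCV 4.12 (cv2) and the standard library are available. Lean on these libraries where they do the work, as an engineer would, in place of code of your own. Each camera call takes 0.05 s, during which the arm holds its last target. There are 200 camera calls.

## Working session

There is one attempt and no reset: what is moved stays moved. The work goes in short steps, Python scripts to look and compute and a tool call to move; the robot and the scene stay as the last step left them, time stands still between calls to the robot, and variables do not carry over. Pictures are saved under pics/ and viewed, about 8 in all and at most 12, crops included, and the job is handed in when it is done.

Besides the shell and the picture viewer there is one more tool, called after "Emit:" as name(argument=value, ...) on one line, values as JSON. step_arm: Moves the arm, as the interface text tells. Its arguments: {"type":"object","properties":{"slide":{"type":"array"},"rot":{"type":"array"},"fingers":{"type":"array"},"newtons":{"type":"number"}},"required":["slide","rot","fingers"]}

```bash
mkdir -p pics; ls; python3 - <<'E'
from station import ctrl
import cv2,numpy as np
print(ctrl.observe())
for n in("scene","top"):
    im=ctrl.read_camera(n); cv2.imwrite(f"pics/{n}0.png",im[:,:,::-1]); p=ctrl.camera_params(n); print(n,{k:np.round(v,4).tolist() for k,v in p.items()})
print({k:np.round(v,4).tolist() for k,v in ctrl.camera_params("wrist").items()})
E
```

```text
pics
{'time_s': 0.0, 'joints': array([ 1.22751528e+00,  4.94188483e-01,  1.34614789e+00, -8.19254911e-07,
        1.30247998e+00, -9.55061119e-02]), 'qd': array([ 3.80773486e-06,  8.10984174e-04,  1.51606878e-03, -6.30560074e-04,
       -6.60604920e-04, -1.88387552e-03]), 'tau': array([ 3.98346674e-03, -8.82128048e+01, -3.83871353e+01,  2.17796073e-04,
        9.93242254e-03, -2.95465798e-04]), 'tcp_pos': array([0.15315793, 0.60556964, 0.23069127]), 'ee_rot': array([ 0.55758811, -0.4346147 ,  0.55831815,  0.43415021]), 'wrist_force': array([-0.49283032, -0.15339952, -0.33150677]), 'ft_torque': array([ 0.00119521, -0.04152998,  0.01619061]), 'width': 0.08542747275790903}
scene {'fx': 447.1178, 'fy': 447.1178, 'cx': 277.6614, 'cy': 208.24, 'T': [[0.0558, 0.694, -0.7178, 1.4557], [0.9984, -0.0373, 0.0416, -0.0641], [0.0021, -0.719, -0.695, 1.0264], [0.0, 0.0, 0.0, 1.0]]}
top {'fx': 474.2138, 'fy': 474.2138, 'cx': 275.0952, 'cy': 206.4716, 'T': [[0.0472, -0.9764, 0.2108, 0.3775], [-0.9989, -0.0456, 0.0126, -0.0054], [-0.0027, -0.2112, -0.9774, 1.3236], [0.0, 0.0, 0.0, 1.0]]}
{'fx': 325.1923, 'fy': 325.1923, 'cx': 281.5055, 'cy': 209.8258, 'T_tool_cam': [[0.0004, -0.2876, 0.9578, -0.1423], [0.0002, -0.9578, -0.2876, 0.0742], [1.0, 0.0003, -0.0004, -0.0017], [0.0, 0.0, 0.0, 1.0]]}
```

View pics/top0.png

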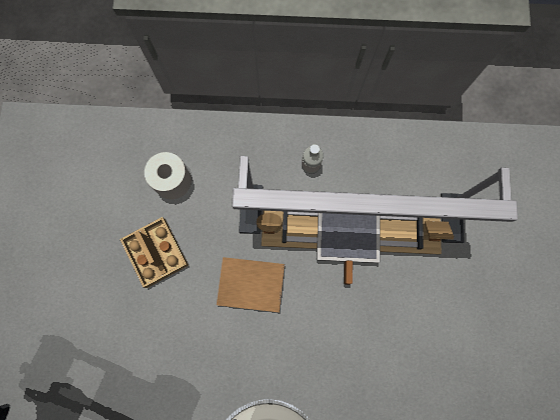

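View pics/scene0.png

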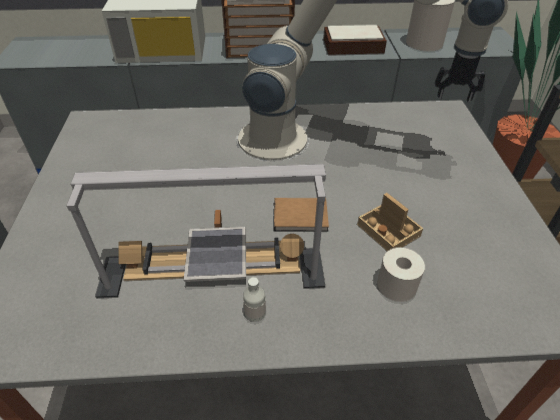

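Top: the round plaque is at (270,222), which is the +y end, and the square plaque at (437,230). The pull is at (348,273), the tote at (154,252), and the ledger, roll and glue are at (251,285), (165,172) and (313,155). The scene view agrees.

```bash
cat > h.py <<'E'
import numpy as np, cv2
from station import ctrl
from scipy.spatial.transform import Rotation as R
def rot(o): q=o["ee_rot"]; return R.from_quat([q[1],q[2],q[3],q[0]])
def ray(name,u,v,z,o=None):
    p=ctrl.camera_params(name); a=np.array([(u-p["cx"])/p["fx"],(v-p["cy"])/p["fy"]])
    if name=="wrist":
        th=np.hypot(*a); d=np.array([*(a/max(th,1e-9)*np.sin(th)),np.cos(th)])
        M=np.eye(4); M[:3,:3]=rot(o).as_matrix(); M[:3,3]=o["tcp_pos"]; T=M@p["T_tool_cam"]
    else: d=np.array([*a,1]); T=p["T"]
    d=T[:3,:3]@d; c=T[:3,3]; return c+d*(z-c[2])/d[2]
def yaw(a,b): return np.degrees(np.arctan2(b[1]-a[1],b[0]-a[0]))
E
python3 - <<'E'
import cv2,numpy as np
im=cv2.imread("pics/top0.png")
a=cv2.resize(im[175:300,225:525],None,fx=2.6,fy=2.6,interpolation=cv2.INTER_CUBIC)
b=cv2.resize(im[210:295,110:200],None,fx=3,fy=3,interpolation=cv2.INTER_CUBIC)
c=np.zeros((a.shape[0]+b.shape[0],a.shape[1],3),np.uint8); c[:a.shape[0]]=a; c[a.shape[0]:,:b.shape[1]]=b
s=cv2.imread("pics/scene0.png")[180:260,340:440]; s=cv2.resize(s,None,fx=3,fy=3,interpolation=cv2.INTER_CUBIC); c[a.shape[0]:a.shape[0]+240,300:600]=s
cv2.imwrite("pics/crop0.png",c); print(a.shape)
E
```

```text
(325, 780, 3)
```

View pics/crop0.png

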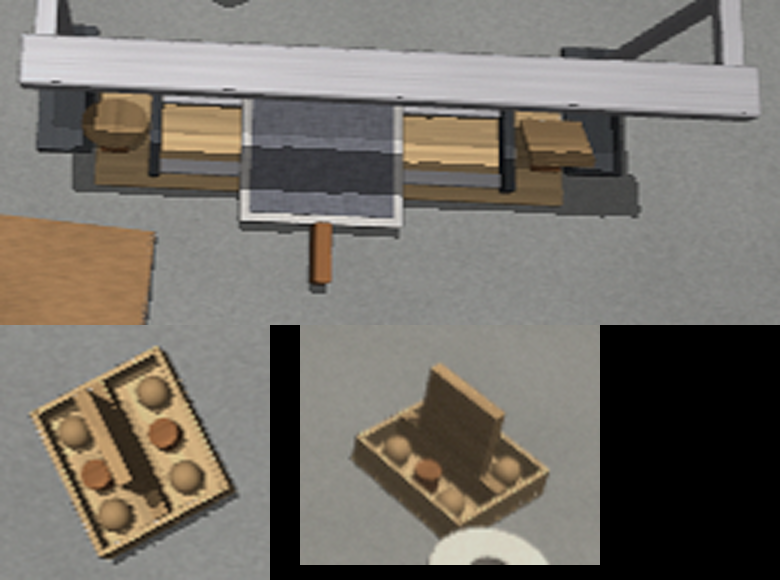

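```bash
python3 - <<'E'
from h import *
A=lambda x,y,z: ray("top",225+x/2.6,175+y/2.6,z)
B=lambda x,y,z: ray("top",110+x/3,210+(y-325)/3,z)
np.set_printoptions(precision=4,suppress=True)
l,r=A(23,36,.334),A(758,68,.334); print("bar",l,r,yaw(r,l),np.linalg.norm(l-r))
l2,r2=A(22,85,.322),A(756,118,.322);print(l2,r2,yaw(r2,l2))
d1,d2=A(240,222,.042),A(400,228,.042);print("deckfront",d1,d2,yaw(d2,d1),np.linalg.norm(d1-d2))
print("pull",A(314,283,.06),A(331,283,.06),A(323,222,.06), yaw(A(321,283,.06),A(323,222,.06)))
c=[B(*p,.036) for p in[(32,412),(160,348),(236,492),(105,558)]];print("tote",np.mean(c,0),[yaw(c[i],c[(i+1)%4]) for i in range(4)],[np.linalg.norm(c[i]-c[(i+1)%4]) for i in range(4)])
print("handle",B(87,391,.125),B(122,485,.125))
print("stops",A(155,150,.042),A(507,150,.042))
o=ctrl.observe();print(rot(o).as_matrix())
E
```

```text
bar [0.6255 0.0978 0.334 ] [ 0.6266 -0.5076  0.334 ] 90.09703474553878 0.6054180498393947
[0.5866 0.0971 0.322 ] [ 0.5871 -0.5095  0.322 ] 90.0424754655694
deckfront [ 0.5105 -0.1098  0.042 ] [ 0.5121 -0.2755  0.042 ] 90.54248824628111 0.1657627821956378
pull [ 0.4505 -0.1849  0.06  ] [ 0.4513 -0.202   0.06  ] [ 0.5127 -0.1931  0.06  ] -1.061744230845212
tote [0.5126 0.3334 0.036 ] [np.float64(-59.76182076242498), np.float64(-147.67856083901657), np.float64(119.7851181393823), np.float64(32.17543306585782)] [np.float64(0.12856582371510036), np.float64(0.1521345368375796), np.float64(0.12899226050061272), np.float64(0.1511003626866519)]
handle [0.553  0.3546 0.125 ] [0.4748 0.3165 0.125 ]
stops [ 0.5819 -0.0184  0.042 ] [ 0.5992 -0.3876  0.042 ]
[[-0.0004 -0.9695  0.2452]
 [-0.001   0.2452  0.9695]
 [-1.      0.0001 -0.0011]]
```

Emit:
step_arm(slide=[[0,0,0],[0,0,0],[0,-14.5,-36.5],[0,-14.5,-36.5],[0,-14.5,-36.5],[0,-14.5,-36.5],[0,-14.5,-36.5],[0,-14.5,-36.5],[0,-14.5,-36.5],[0,-14.5,-36.5],[0,-14.5,-36.5],[0,-14.5,-36.5],[0,-14.5,-36.5],[0,-14.5,-36.5],[0,-14.5,-36.5],[0,-14.5,-36.5],[0,-14.5,-36.5],[0,-14.5,-36.5],[0,-14.5,-36.5],[0,0,0]], rot=[[-7.1,0,0],[-7.1,0,0],[0,0,0],[0,0,0],[0,0,0],[0,0,0],[0,0,0],[0,0,0],[0,0,0],[0,0,0],[0,0,0],[0,0,0],[0,0,0],[0,0,0],[0,0,0],[0,0,0],[0,0,0],[0,0,0],[0,0,0],[0,0,0]], fingers=[1,1,1,1,1,1,1,1,1,1,1,1,1,1,1,1,1,1,1,1], newtons=40)

```text
time_s: 1.77
tcp_pos: [0.4025, -0.0201, 0.2315]
ee_rot: [0.501, -0.5, 0.501, 0.498]
wrist_force: [0.2, 1.0, -0.4]
width: 0.0857
```

Emit:
step_arm(slide=[[10,-14.5,-34.5],[10,-14.5,-34.5],[10,-14.5,-34.5],[10,-14.5,-34.5],[10,-14.5,-34.5],[0,0,0],[0,0,0]], rot=[[0,0,0],[0,0,0],[0,0,0],[0,0,0],[0,0,0],[0,0,0],[0,0,0]], fingers=[1,1,1,1,1,1,1])

```text
time_s: 2.35
tcp_pos: [0.4723, -0.1884, 0.1803]
ee_rot: [0.5, -0.499, 0.501, 0.5]
wrist_force: [-1.4, 0.0, 0.4]
width: 0.0853
```

```bash
python3 - <<'E'
from h import *
o=ctrl.observe(); im=ctrl.read_camera("wrist"); cv2.imwrite("pics/w1.png",im[:,:,::-1]); print(o["tcp_pos"],rot(o).as_matrix().round(3))
E
```

```text
[ 0.47233587 -0.18835931  0.18028973] [[-0.001 -1.     0.002]
 [ 0.001  0.002  1.   ]
 [-1.     0.001  0.001]]
```

View pics/w1.png

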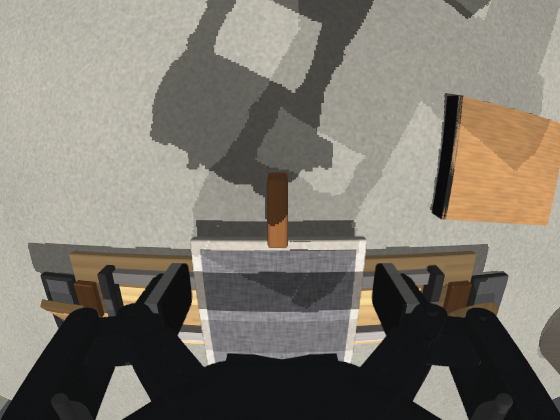

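The wrist view shows the pull from its tip at (277,173) to its root at (278,246). The deck's front corners are at (192,240) and (366,240).

```bash
python3 - <<'E'
from h import *
o=ctrl.observe()
for p in [(277,173,.06),(278,246,.06),(267,210,.06),(288,210,.06),(192,239,.042),(366,239,.042),(83,300,.08),(458,298,.08),(445,96,.024)]: print(p,ray("wrist",*p,o).round(4))
E
```

```text
(277, 173, 0.06) [ 0.4445 -0.1922  0.06  ]
(278, 246, 0.06) [ 0.5092 -0.1916  0.06  ]
(267, 210, 0.06) [ 0.4762 -0.2008  0.06  ]
(288, 210, 0.06) [ 0.4762 -0.183   0.06  ]
(192, 239, 0.042) [ 0.5104 -0.2739  0.042 ]
(366, 239, 0.042) [ 0.5105 -0.1081  0.042 ]
(83, 300, 0.08) [ 0.5661 -0.3916  0.08  ]
(458, 298, 0.08) [ 0.5608 -0.015   0.08  ]
(445, 96, 0.024) [ 0.3702 -0.0276  0.024 ]
```

Emit:
step_arm(slide=[[35,0,-3.5],[35,0,0],[35,0,0],[30,0,0],[17,0,0],[0,0,0],[0,0,0],[0,0,0],[0,0,0],[0,0,0],[0,0,0],[0,0,0]], rot=[[0,0,0],[0,0,0],[0,0,0],[0,0,0],[0,0,0],[0,0,0],[0,0,0],[0,0,0],[0,0,0],[0,0,0],[0,0,0],[0,0,0]], fingers=[1,1,1,1,1,1,0,0,0,0,0,0], newtons=40)

```text
time_s: 3.4
tcp_pos: [0.4727, -0.1908, 0.0301]
ee_rot: [-0.5, 0.5, -0.5, -0.5]
wrist_force: [-1.2, 0.5, 15.9]
width: 0.0175
```

Emit:
step_arm(slide=[[-2,0,-6],[0,0,-12],[0,0,-14],[0,0,-14],[0,0,-14],[0,0,-14],[0,0,-10],[0,0,-6],[0,0,-3],[0,0,0],[0,0,0]], rot=[[0,0,0],[0,0,0],[0,0,0],[0,0,0],[0,0,0],[0,0,0],[0,0,0],[0,0,0],[0,0,0],[0,0,0],[0,0,0]], fingers=[0,0,0,0,0,0,0,0,0,0,0])

```text
time_s: 4.32
tcp_pos: [0.4726, -0.284, 0.0308]
ee_rot: [0.5, -0.5, 0.5, 0.5]
wrist_force: [5.1, -2.8, -18.5]
width: 0.0177
```

Emit:
step_arm(slide=[[1,0,-3],[0,0,-3],[0,0,-3],[0,0,-2],[0,0,0],[0,0,0]], rot=[[0,0,0],[0,0,0],[0,0,0],[0,0,0],[0,0,0],[0,0,0]], fingers=[0,0,0,0,0,0])

```text
time_s: 4.82
tcp_pos: [0.4726, -0.2934, 0.0306]
ee_rot: [0.501, -0.5, 0.5, 0.5]
wrist_force: [5.9, 14.3, 6.6]
width: 0.0172
```

Emit:
step_arm(slide=[[0,0,-1],[0,0,0],[0,0,0],[0,0,0],[0,0,0]], rot=[[0,0,0],[0,0,0],[0,0,0],[0,0,0],[0,0,0]], fingers=[0,0,0,0,0])

```text
time_s: 5.23
tcp_pos: [0.4726, -0.2935, 0.0306]
ee_rot: [0.501, -0.499, 0.499, 0.501]
wrist_force: [10.1, 23.9, 11.3]
width: 0.0174
```

```bash
python3 - <<'E'
from h import *
im=ctrl.read_camera("top"); cv2.imwrite("pics/t2.png",cv2.resize(im[170:300,215:525,::-1],None,fx=2.5,fy=2.5))
print(ctrl.observe())
E
```

```text
{'time_s': 5.2833, 'joints': array([-0.66442208,  0.67072413,  1.70182621,  0.00314464,  0.77061317,
       -2.23731861]), 'qd': array([ 8.52909155e-04, -2.59726583e-03,  1.22109661e-03,  1.05455737e-05,
       -7.95221838e-04, -1.05151196e-03]), 'tau': array([-13.78981233, -81.53394699, -23.19036663,  -5.13290763,
        -1.92777894,   0.11049586]), 'tcp_pos': array([ 0.47258581, -0.29349905,  0.03060324]), 'ee_rot': array([ 0.5007408 , -0.49931614,  0.49933716,  0.50060408]), 'wrist_force': array([10.03672202, 23.58366046,  9.05133324]), 'ft_torque': array([ 3.38163035, -1.60015416,  0.11419467]), 'width': 0.01753751379673723}
```

View pics/t2.png

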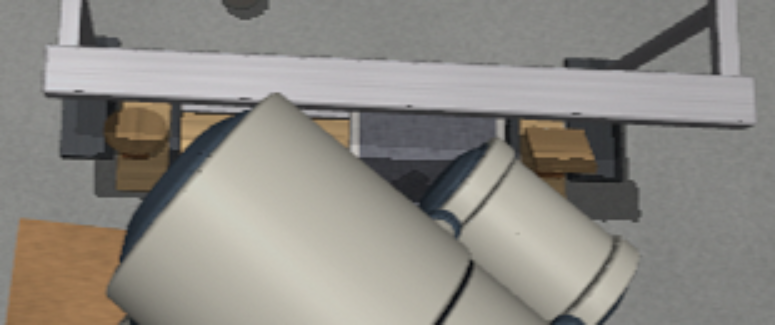

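The carriage is against the stop at the square plaque: its right edge meets the stop at about (505,130), and the force rose with no motion. Next I slide it to the round plaque.

Emit:
step_arm(slide=[[0,0,4],[0,0,8],[0,0,13],[0,0,15],[0,0,16],[0,0,16],[0,0,16],[0,0,16],[0,0,16],[0,0,16],[0,0,14],[0,0,12],[0,0,8],[0,0,5],[0,0,3],[0,0,2],[0,0,2],[0,0,2],[0,0,0],[0,0,0]], rot=[[0,0,0],[0,0,0],[0,0,0],[0,0,0],[0,0,0],[0,0,0],[0,0,0],[0,0,0],[0,0,0],[0,0,0],[0,0,0],[0,0,0],[0,0,0],[0,0,0],[0,0,0],[0,0,0],[0,0,0],[0,0,0],[0,0,0],[0,0,0]], fingers=[0,0,0,0,0,0,0,0,0,0,0,0,0,0,0,0,0,0,0,0])

```text
time_s: 6.95
tcp_pos: [0.4726, -0.1131, 0.0306]
ee_rot: [-0.499, 0.501, -0.5, -0.499]
wrist_force: [-6.6, -24.1, 4.8]
width: 0.017
```

Emit:
step_arm(slide=[[0,0,0],[0,0,0],[0,0,0],[0,0,-2],[0,0,0],[0,0,0],[0,0,0],[0,0,0],[0,0,0],[-15,0,0],[-30,0,0],[-30,0,0],[-30,0,0],[-30,0,0],[-30,0,0],[-30,0,0],[-25,0,0],[0,0,0]], rot=[[0,0,0],[0,0,0],[0,0,0],[0,0,0],[0,0,0],[0,0,0],[0,0,0],[0,0,0],[0,0,0],[0,0,0],[0,0,0],[0,0,0],[0,0,0],[0,0,0],[0,0,0],[0,0,0],[0,0,0],[0,0,0]], fingers=[0,0,0,0,0,1,1,1,1,1,1,1,1,1,1,1,1,1])

```text
time_s: 8.45
tcp_pos: [0.4741, -0.1141, 0.2547]
ee_rot: [-0.501, 0.502, -0.499, -0.498]
wrist_force: [0.8, -0.4, 1.5]
width: 0.0855
```

```bash
python3 - <<'E'
from h import *
o=ctrl.observe(); im=ctrl.read_camera("wrist"); cv2.imwrite("pics/w3.png",im[:,:,::-1]); print(o["tcp_pos"],o["joints"],rot(o).as_matrix().round(3))
E
```

```text
[ 0.47408729 -0.11407626  0.25474216] [-3.58672058e-01  2.71723043e-01  1.64566936e+00  7.96496801e-06
  1.21735459e+00 -1.92966579e+00] [[ 0.006 -1.    -0.   ]
 [-0.002 -0.     1.   ]
 [-1.    -0.006 -0.002]]
```

View pics/w3.png

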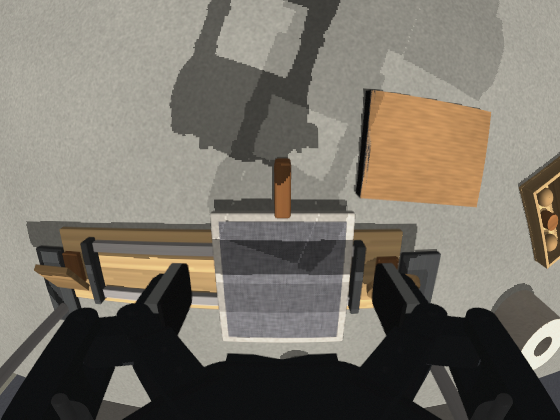

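The carriage is now against the stop at the round plaque, about (356,280). The deck corners are at (212,213), (352,213), (220,339) and (343,341), and the tote is at the right edge. I move over to the tote and lean the gripper.

```bash
python3 - <<'E'
from h import *
o=ctrl.observe()
c=np.array([ray("wrist",*p,.042,o) for p in [(212,213),(353,213),(220,340),(343,341)]]); print(c.round(4),c.mean(0), yaw(c[1],c[0]),yaw(c[0],c[2]))
print("roll",ray("top",165,172,.1),"glue",ray("top",314,150,.14))
E
```

```text
[[ 0.5094 -0.1959  0.042 ]
 [ 0.5093 -0.0331  0.042 ]
 [ 0.6956 -0.2015  0.042 ]
 [ 0.6972 -0.0297  0.042 ]] [ 0.60287899 -0.1150501   0.042     ] -89.94935888328048 -1.7147448708992161
roll [0.72213721 0.30988331 0.1       ] glue [ 0.78871008 -0.08491468  0.14      ]
```

Emit:
step_arm(slide=[[0,3,20],[0,3,38],[0,3,38],[0,3,38],[0,3,38],[0,3,38],[0,3,38],[0,3,38],[0,3,38],[0,3,38],[0,3,38],[0,3,9],[0,0,0]], rot=[[0,0,0],[0,0,0],[0,0,0],[0,0,0],[0,0,0],[0,0,0],[0,0,0],[0,0,0],[0,0,0],[0,0,0],[0,0,0],[0,0,0],[0,0,0]], fingers=[1,1,1,1,1,1,1,1,1,1,1,1,1])

```text
time_s: 9.58
tcp_pos: [0.435, 0.2976, 0.2489]
ee_rot: [0.499, -0.501, 0.5, 0.501]
wrist_force: [0.3, -0.1, 0.5]
width: 0.0853
```

Emit:
step_arm(slide=[[0,0,0],[0,0,0],[0,0,0],[0,0,0],[0,0,0],[0,0,0],[0,0,0],[0,0,0],[0,0,0],[0,0,0],[0,0,0],[0,0,0],[0,0,0]], rot=[[-6,0,0],[-6,0,0],[-6,0,0],[-6,0,0],[-6,0,0],[0,0,-6.3],[0,0,-6.3],[0,0,-6.3],[0,0,-6.3],[0,0,-6.3],[0,0,-6.5],[0,0,0],[0,0,0]], fingers=[1,1,1,1,1,1,1,1,1,1,1,1,1])

```text
time_s: 10.67
tcp_pos: [0.4348, 0.2948, 0.2484]
ee_rot: [-0.529, 0.692, -0.143, -0.471]
wrist_force: [1.2, -0.0, 0.1]
width: 0.0855
```

```bash
python3 - <<'E'
from h import *
o=ctrl.observe(); im=ctrl.read_camera("wrist"); cv2.imwrite("pics/w4.png",im[:,:,::-1]); print(o["tcp_pos"],o["joints"],rot(o).as_matrix().round(3))
E
```

```text
[0.43481547 0.29475701 0.24841336] [ 0.45401417  0.15070141  2.08212052  0.16193494  0.27339863 -1.78220948] [[ 0.516 -0.695 -0.501]
 [ 0.3   -0.401  0.866]
 [-0.802 -0.597  0.002]]
```

View pics/w4.png

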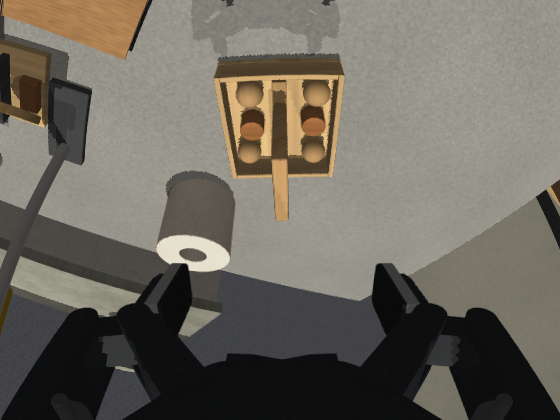

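The wrist view shows the tote rim corners at (217,77), (344,77), (331,176) and (233,176). The top face of the handle runs from (280,159) to (281,219).

```bash
python3 - <<'E'
from h import *
o=ctrl.observe();M=rot(o).as_matrix()
c=np.array([ray("wrist",*p,.036,o) for p in [(217,77),(344,77),(331,176),(233,177)]]); print(c.round(4),c.mean(0),yaw(c[0],c[3]),yaw(c[1],c[2]),yaw(c[0],c[1])-90, yaw(c[3],c[2])-90)
h=np.array([ray("wrist",*p,.125,o) for p in [(280,159),(281,219)]]);print("handle",h.round(4),h.mean(0),yaw(h[0],h[1]),np.linalg.norm(h[0]-h[1]))
P=np.array([*((h.mean(0)+c.mean(0))/2)[:2],.105])
d=P+.019*M[:,0]-o["tcp_pos"]; print(P,(M.T@d*1000).round(1))
E
```

```text
[[0.4819 0.2483 0.036 ]
 [0.4192 0.357  0.036 ]
 [0.5449 0.4326 0.036 ]
 [0.6101 0.3234 0.036 ]] [0.51401246 0.34032429 0.036     ] 30.329494656610457 31.033641715541116 29.957750463107715 30.832411970214622
handle [[0.4758 0.3168 0.125 ]
 [0.551  0.3612 0.125 ]] [0.51342165 0.33899329 0.125     ] 30.55571710794094 0.08726920252000941
[0.51371706 0.33965879 0.105     ] [188.   14.8  -1.1]
```

```bash
cat > ik.py <<'E'
from h import *
from scipy.optimize import least_squares
D=[([1.2275,.49419,1.34615,0,1.30248,-.0955],[.15316,.60557,.23069],[.55758811,-.4346147,.55831815,.43415021]),
([-.66442,.67072,1.70183,.00314,.77061,-2.23732],[.47259,-.2935,.0306],[.50074,-.49932,.49934,.5006]),
([-.35867,.27172,1.64567,0,1.21735,-1.92967],[.47409,-.11408,.25474],[.501,-.502,.499,.498]),
([.45401,.1507,2.08212,.16193,.2734,-1.78221],[.43482,.29476,.24841],[.529,-.692,.143,.471])]
def fk(j,p):
    a,l1,l2,z0,L=p
    q=R.from_euler('z',j[0])
    W=np.array([a+l1*np.sin(j[1])+l2*np.sin(j[1]+j[2]),0,z0+l1*np.cos(j[1])+l2*np.cos(j[1]+j[2])])
    Q=q*R.from_euler('y',j[1]+j[2])*R.from_euler('z',s4*j[3])*R.from_euler('y',j[4]) # z axis -> tool x
    t=Q.apply([0,0,1]); return q.apply(W)+L*t, t
def res(p): return np.concatenate([np.r_[(fk(j,p)[0]-x),.3*(fk(j,p)[1]-R.from_quat([o[1],o[2],o[3],o[0]]).as_matrix()[:,0])] for j,x,o in D])
best=None
for s4 in(1,-1):
    f=least_squares(res,[0,.45,.45,.3,.3])
    if best is None or f.cost<best[0]: best=(f.cost,f.x,s4)
_,prm,s4=best
def ik(x,t,j0): return least_squares(lambda j: np.r_[fk(np.r_[j,0],prm)[0]-x,.3*(fk(np.r_[j,0],prm)[1]-t)],j0[:5]).x
E
python3 - <<'E'
from ik import *
print(best,np.abs(res(prm)).max())
j=D[3][0]
def go(deg,yw,P,j,back=0):
    a=np.radians(deg);b=np.radians(yw);t=np.array([np.sin(a)*np.cos(b),np.sin(a)*np.sin(b),-np.cos(a)])
    x=np.array(P)+(.019-back)*t; q=ik(x,t,j); print(deg,yw,P,q.round(3),np.abs(fk(np.r_[q,0],prm)[0]-x).max().round(4)); return q
for L in(38,33,30):
    go(L,30,[.5137,.3385,.105],j); go(L,30,[.5137,.3385,.165],j);go(L,0,[.40,.1,.2],j); go(L,0,[.40,-.115,.17],j); go(L,0,[.604,-.115,.147],j)
E
```

```text
(np.float64(0.008165111820453754), array([-0.0137241 ,  0.53356013,  0.36941417,  0.16353781,  0.28997878]), 1) 0.06015545602726663
38 30 [0.5137, 0.3385, 0.105] [ 0.605  0.512  2.054  0.522 -0.1  ] 0.0
38 30 [0.5137, 0.3385, 0.165] [ 0.605  0.413  1.992 -0.587  0.09 ] 0.0
38 0 [0.4, 0.1, 0.2] [ 0.405  0.056  2.387 -1.274  0.257] 0.0
38 0 [0.4, -0.115, 0.17] [-0.458  0.133  2.427  1.677  0.277] 0.0
38 0 [0.604, -0.115, 0.147] [-0.257  0.446  2.004  1.294  0.164] 0.0
33 30 [0.5137, 0.3385, 0.105] [ 0.601  0.512  1.991 -0.58   0.077] 0.0
33 30 [0.5137, 0.3385, 0.165] [ 0.601  0.42   1.925 -0.19   0.225] 0.0
33 0 [0.4, 0.1, 0.2] [ 0.377  0.06   2.326 -0.771  0.292] 0.0
33 0 [0.4, -0.115, 0.17] [-0.428  0.13   2.367  1.126  0.253] 0.0
33 0 [0.604, -0.115, 0.147] [-0.247  0.45   1.94   0.618  0.232] 0.0
30 30 [0.5137, 0.3385, 0.105] [ 0.599  0.515  1.951 -0.243  0.158] 0.0
30 30 [0.5137, 0.3385, 0.165] [ 0.599  0.428  1.884 -0.124  0.31 ] 0.0
30 0 [0.4, 0.1, 0.2] [ 0.361  0.066  2.29  -0.561  0.339] 0.0
30 0 [0.4, -0.115, 0.17] [-0.41   0.132  2.331  0.82   0.276] 0.0
30 0 [0.604, -0.115, 0.147] [-0.241  0.456  1.9    0.416  0.299] 0.0
```

```bash
sed -i 's/a,l1,l2,z0,L=p/a,l1,l2,z0,L,e,f=p/; s/l2\*np.sin(j\[1\]+j\[2\])/&+e*np.cos(j[1]+j[2])/; s/l2\*np.cos(j\[1\]+j\[2\])/&-e*np.sin(j[1]+j[2])/; s/\[0,.45,.45,.3,.3\]/[0,.45,.45,.3,.3,0,0]/; s/t=Q.apply(\[0,0,1\]); return q.apply(W)+L\*t/t=Q.apply([0,0,1]); return q.apply(W)+L*t+f*Q.apply([1,0,0])/' ik.py
cat > plan.py <<'E'
from ik import *
np.set_printoptions(precision=3,suppress=True)
print(best,np.abs(res(prm)).max(), res(prm).reshape(4,6))
j=D[3][0]
def go(deg,yw,P,j,back=0):
    a=np.radians(deg);b=np.radians(yw);t=np.array([np.sin(a)*np.cos(b),np.sin(a)*np.sin(b),-np.cos(a)])
    x=np.array(P)+(.019-back)*t; q=ik(x,t,j); print(deg,yw,P,q.round(3),np.abs(fk(np.r_[q,0],prm)[0]-x).max().round(4)); return q
for L in(38,33,30):
    go(L,30,[.5137,.3385,.105],j); go(L,30,[.5137,.3385,.165],j);go(L,0,[.40,.1,.2],j); go(L,0,[.40,-.115,.17],j); go(L,0,[.604,-.115,.147],j)
E
python3 plan.py
```

```text
(np.float64(0.006628068899811704), array([0.059, 0.719, 0.381, 0.288, 0.407, 0.193, 0.081]), 1) 0.06040830448027293 [[ 0.06  -0.008 -0.004 -0.    -0.     0.   ]
 [-0.038 -0.045  0.006 -0.     0.     0.   ]
 [-0.037 -0.05   0.008  0.    -0.     0.   ]
 [ 0.025 -0.036 -0.01   0.     0.     0.   ]]
38 30 [0.5137, 0.3385, 0.105] [ 0.586  0.586  2.127  0.165 -0.236] 0.0
38 30 [0.5137, 0.3385, 0.165] [ 0.542  0.439  2.068  0.373 -0.031] 0.0
38 0 [0.4, 0.1, 0.2] [ 0.303  0.285  2.46   0.659 -0.305] 0.0
38 0 [0.4, -0.115, 0.17] [-0.742  0.319  2.315  1.138  0.357] 0.0358
38 0 [0.604, -0.115, 0.147] [-0.404  0.479  2.014  0.969  0.225] 0.014
33 30 [0.5137, 0.3385, 0.105] [ 0.548  0.556  2.049  0.332 -0.041] 0.0
33 30 [0.5137, 0.3385, 0.165] [ 0.725  0.438  2.004 -0.643  0.172] 0.0008
33 0 [0.4, 0.1, 0.2] [ 0.188  0.247  2.407  0.904 -0.13 ] 0.0
33 0 [0.4, -0.115, 0.17] [-0.686  0.32   2.296  1.023  0.32 ] 0.024
33 0 [0.604, -0.115, 0.147] [-0.426  0.502  2.028  1.042  0.238] 0.0059
30 30 [0.5137, 0.3385, 0.105] [ 0.651  0.542  1.982 -0.356  0.117] 0.0017
30 30 [0.5137, 0.3385, 0.165] [ 0.801  0.5    2.132 -1.549  0.137] 0.0
30 0 [0.4, 0.1, 0.2] [ 0.67   0.268  2.313 -1.015  0.332] 0.0102
30 0 [0.4, -0.115, 0.17] [-0.67   0.331  2.291  0.985  0.308] 0.0173
30 0 [0.604, -0.115, 0.147] [-0.431  0.512  2.032  1.051  0.24 ] 0.0008
```

```bash
sed -i 's/L,e,f=p/L,e,f,g=p/; s/\.3,0,0\]/.3,0,0,.06]/; s/z0+l1/z0+l1/; s/,0,z0+/,g,z0+/' ik.py; python3 plan.py; grep -n 'W=' ik.py
```

```text
(np.float64(2.637863669124187e-08), array([-0.   ,  0.597,  0.384,  0.257,  0.335,  0.118, -0.   ,  0.06 ]), 1) 0.00012497744194821725 [[ 0. -0. -0. -0. -0.  0.]
 [ 0.  0. -0. -0.  0.  0.]
 [ 0.  0.  0.  0. -0.  0.]
 [ 0. -0. -0.  0.  0.  0.]]
38 30 [0.5137, 0.3385, 0.105] [ 0.468  0.602  2.045 -0.203 -0.171] 0.0
38 30 [0.5137, 0.3385, 0.165] [0.468 0.47  2.001 1.342 0.035] 0.0
38 0 [0.4, 0.1, 0.2] [ 0.189  0.212  2.394 -2.366  0.166] 0.0
38 0 [0.4, -0.115, 0.17] [-0.767  0.335  2.431  1.853  0.461] 0.0
38 0 [0.604, -0.115, 0.147] [-0.415  0.511  2.006  4.7   -0.251] 0.0
33 30 [0.5137, 0.3385, 0.105] [0.471 0.579 1.981 1.339 0.03 ] 0.0
33 30 [0.5137, 0.3385, 0.165] [0.471 0.458 1.934 0.165 0.177] 0.0
33 0 [0.4, 0.1, 0.2] [ 0.172  0.179  2.322 -0.917  0.118] 0.0
33 0 [0.4, -0.115, 0.17] [-0.703  0.285  2.358  1.469  0.362] 0.0
33 0 [0.604, -0.115, 0.147] [-0.394  0.496  1.942  0.919  0.266] 0.0
30 30 [0.5137, 0.3385, 0.105] [0.472 0.57  1.941 0.235 0.11 ] 0.0
30 30 [0.5137, 0.3385, 0.165] [0.472 0.455 1.893 0.096 0.271] 0.0
30 0 [0.4, 0.1, 0.2] [ 0.162  0.168  2.28  -0.435  0.193] 0.0
30 0 [0.4, -0.115, 0.17] [-0.668  0.266  2.316  1.183  0.341] 0.0
30 0 [0.604, -0.115, 0.147] [-0.382  0.491  1.902  0.642  0.317] 0.0
10:    W=np.array([a+l1*np.sin(j[1])+l2*np.sin(j[1]+j[2])+e*np.cos(j[1]+j[2]),g,z0+l1*np.cos(j[1])+l2*np.cos(j[1]+j[2])-e*np.sin(j[1]+j[2])])
```

```bash
cat > p2.py <<'E'
from ik import *
np.set_printoptions(precision=3,suppress=True)
def go(deg,yw,C,off,j):  # C tote xy, z of pinch
    a=np.radians(deg);b=np.radians(yw);t=np.array([np.sin(a)*np.cos(b),np.sin(a)*np.sin(b),-np.cos(a)])
    x=np.array(C)+off*np.array([np.cos(b),np.sin(b),0])+.019*t; q=ik(x,t,j); print(deg,yw,C,q,np.abs(fk(np.r_[q,0],prm)[0]-x).max().round(4)); return q
if __name__=="__main__":
  for L in(27,28,29):
    j=[.47,.45,1.9,.1,.27]
    for yw,C in[(30.5,[.5137,.3385,.147]),(30.5,[.5137,.3385,.108]),(30.5,[.5137,.3385,.2]),(15,[.48,.2,.21]),(0,[.46,.05,.21]),(0,[.44,-.115,.2]),(0,[.5,-.115,.177]),(0,[.58,-.115,.177]),(0,[.604,-.115,.15])]: j=go(L,yw,C,-.012,j)
E
python3 p2.py
```

```text
27 30.5 [0.5137, 0.3385, 0.147] [0.47  0.476 1.897 0.096 0.3  ] 0.0
27 30.5 [0.5137, 0.3385, 0.108] [0.47  0.55  1.928 0.147 0.195] 0.0
27 30.5 [0.5137, 0.3385, 0.2] [0.47  0.384 1.844 0.066 0.444] 0.0
27 15 [0.48, 0.2, 0.21] [ 0.288  0.255  2.037 -0.032  0.379] 0.0
27 0 [0.46, 0.05, 0.21] [-0.032  0.182  2.156  0.044  0.333] 0.0
27 0 [0.44, -0.115, 0.2] [-0.58   0.203  2.175  0.63   0.436] 0.0
27 0 [0.5, -0.115, 0.177] [-0.487  0.32   2.086  0.617  0.376] 0.0
27 0 [0.58, -0.115, 0.177] [-0.401  0.401  1.915  0.444  0.424] 0.0
27 0 [0.604, -0.115, 0.15] [-0.38   0.473  1.887  0.474  0.378] 0.0
28 30.5 [0.5137, 0.3385, 0.147] [0.469 0.476 1.911 0.112 0.269] 0.0
28 30.5 [0.5137, 0.3385, 0.108] [0.469 0.552 1.941 0.184 0.163] 0.0
28 30.5 [0.5137, 0.3385, 0.2] [0.469 0.383 1.858 0.074 0.415] 0.0
28 15 [0.48, 0.2, 0.21] [ 0.288  0.254  2.05  -0.036  0.349] 0.0
28 0 [0.46, 0.05, 0.21] [-0.032  0.181  2.17   0.051  0.302] 0.0
28 0 [0.44, -0.115, 0.2] [-0.589  0.204  2.189  0.691  0.422] 0.0
28 0 [0.5, -0.115, 0.177] [-0.494  0.321  2.1    0.685  0.359] 0.0
28 0 [0.58, -0.115, 0.177] [-0.405  0.401  1.928  0.493  0.402] 0.0
28 0 [0.604, -0.115, 0.15] [-0.384  0.473  1.9    0.53   0.355] 0.0
29 30.5 [0.5137, 0.3385, 0.147] [0.468 0.477 1.924 0.132 0.237] 0.0
29 30.5 [0.5137, 0.3385, 0.108] [0.468 0.554 1.955 0.238 0.132] 0.0
29 30.5 [0.5137, 0.3385, 0.2] [0.468 0.381 1.872 0.083 0.385] 0.0
29 15 [0.48, 0.2, 0.21] [ 0.288  0.254  2.064 -0.041  0.318] 0.0
29 0 [0.46, 0.05, 0.21] [-0.033  0.182  2.184  0.059  0.271] 0.0
29 0 [0.44, -0.115, 0.2] [-0.598  0.205  2.202  0.757  0.409] 0.0
29 0 [0.5, -0.115, 0.177] [-0.5    0.322  2.113  0.762  0.344] 0.0
29 0 [0.58, -0.115, 0.177] [-0.409  0.401  1.942  0.547  0.38 ] 0.0
29 0 [0.604, -0.115, 0.15] [-0.388  0.474  1.914  0.594  0.334] 0.0
```

Emit:
step_arm(slide=[[0,0,0],[0,0,0],[0,0,0]], rot=[[0,0,4.4],[0,0,4.4],[0,0,0]], fingers=[1,1,1])

```text
time_s: 10.97
tcp_pos: [0.4392, 0.297, 0.252]
ee_rot: [-0.491, 0.68, -0.194, -0.509]
wrist_force: [0.9, -0.0, 0.6]
width: 0.0855
```

```bash
python3 - <<'E'
from h import *
o=ctrl.observe();M=rot(o).as_matrix();h=np.array([np.cos(np.radians(30.5)),np.sin(np.radians(30.5)),0])
P=np.array([.5137,.3385,.107])-.012*h
print(M.round(3),np.degrees(np.arccos(-M[2,0])),yaw(M[:,2]*0,M[:,2])-90,(M.T@(P+.019*M[:,0]-o["tcp_pos"])*1000).round(1),o["joints"])
E
```

```text
[[ 0.406 -0.764 -0.501]
 [ 0.236 -0.442  0.866]
 [-0.883 -0.47   0.001]] 28.01773304326139 30.05241121557637 [181.4   3.5  -1.6] [ 0.4633733   0.16469835  1.94088191  0.05601611  0.54851077 -1.67233765]
```

Emit:
step_arm(slide=[[25,3.5,-1],[30,0,0],[30,0,0],[30,0,0],[26,0,0],[20,0,0],[14,0,0],[6,0,0],[0,0,0],[0,0,0],[0,0,0],[0,0,0],[0,0,0],[0,0,0],[0,0,0]], rot=[[0,0,0],[0,0,0],[0,0,0],[0,0,0],[0,0,0],[0,0,0],[0,0,0],[0,0,0],[0,0,0],[0,0,0],[0,0,0],[0,0,0],[0,0,0],[0,0,0],[0,0,0]], fingers=[1,1,1,1,1,1,1,1,1,0,0,0,0,0,0], newtons=70)

```text
time_s: 12.22
tcp_pos: [0.5079, 0.337, 0.0892]
ee_rot: [-0.492, 0.68, -0.193, -0.509]
wrist_force: [0.1, 2.0, -5.6]
width: 0.013
```

```bash
python3 - <<'E'
from h import *
o=ctrl.observe(); im=ctrl.read_camera("wrist"); s=ctrl.read_camera("scene"); a=cv2.resize(im,(400,300)); b=cv2.resize(s[130:280,340:540],(400,300)); cv2.imwrite("pics/w5.png",np.hstack([a,b])[:,:,::-1]); print(o["tcp_pos"],o["joints"],o["width"],rot(o).as_matrix().round(3))
E
```

```text
[0.50793922 0.33700595 0.08916916] [ 0.47345481  0.5544832   1.95186002  0.1804196   0.14565783 -1.79432829] 0.012970632238532563 [[ 0.408 -0.763 -0.502]
 [ 0.238 -0.441  0.865]
 [-0.881 -0.473  0.002]]
```

View pics/w5.png

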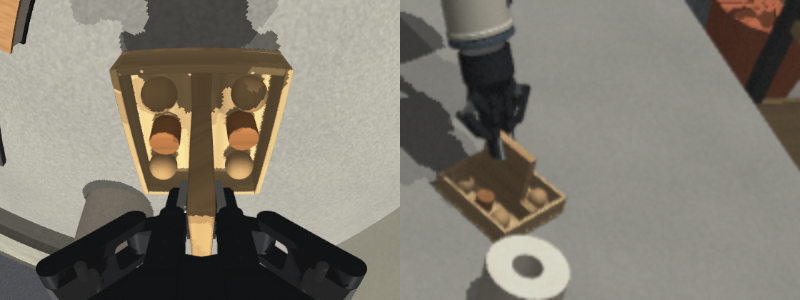

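The handle is pinched between the pads at about (200,220) in the left half, the pieces are all inside, and the opening is 13 mm. Lifting gently.

Emit:
step_arm(slide=[[-2.6,-1.4,0],[-6.2,-3.3,0],[-10.6,-5.7,0],[-12.3,-6.6,0],[-12.3,-6.6,0],[-12.3,-6.6,0],[-10.6,-5.7,0],[-8,-4.3,0],[-5.3,-2.8,0],[-2.6,-1.4,0],[0,0,0]], rot=[[0,0,0],[0,0,0],[0,0,0],[0,0,0],[0,0,0],[0,0,0],[0,0,0],[0,0,0],[0,0,0],[0,0,0],[0,0,0]], fingers=[0,0,0,0,0,0,0,0,0,0,0])

```text
time_s: 13.23
tcp_pos: [0.508, 0.3368, 0.1832]
ee_rot: [-0.492, 0.68, -0.193, -0.509]
wrist_force: [-0.2, 0.5, -6.4]
width: 0.013
```

```bash
python3 - <<'E'
from h import *
o=ctrl.observe(); im=ctrl.read_camera("wrist"); s=ctrl.read_camera("scene"); a=cv2.resize(im,(400,300)); b=cv2.resize(s[110:260,340:540],(400,300)); cv2.imwrite("pics/w6.png",np.hstack([a,b])[:,:,::-1]); print(o["tcp_pos"],o["wrist_force"],o["width"],rot(o).as_matrix().round(3))
E
```

```text
[0.50797467 0.3368185  0.18320052] [-0.24417369  0.54693443 -6.43664662] 0.013023064577768542 [[ 0.408 -0.763 -0.501]
 [ 0.238 -0.441  0.865]
 [-0.881 -0.473  0.002]]
```

View pics/w6.png

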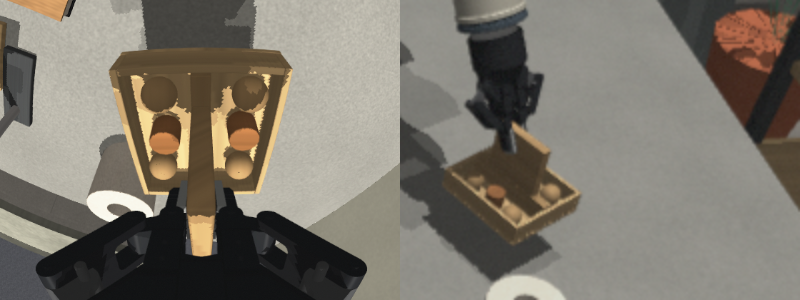

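The grip looks the same in the wrist view after the lift, so there was no swing. The scene view shows the tote level with its pieces inside. Now I turn it square.

Emit:
step_arm(slide=[[0,0,0],[0,0,0],[0,0,0],[0,0,0],[0,0,0],[0,0,0],[0,0,0],[0,0,0],[0,0,0],[0,0,0],[0,0,0],[0,0,0],[0,0,0],[0,0,0],[0,0,0]], rot=[[0.88,0.47,0],[1.76,0.95,0],[2.2,1.18,0],[2.2,1.18,0],[2.2,1.18,0],[2.2,1.18,0],[2.2,1.18,0],[2.2,1.18,0],[2.2,1.18,0],[2.2,1.18,0],[2.2,1.18,0],[2.2,1.18,0],[1.32,0.71,0],[0.88,0.47,0],[0,0,0]], fingers=[0,0,0,0,0,0,0,0,0,0,0,0,0,0,0])

```text
time_s: 14.58
tcp_pos: [0.5076, 0.3371, 0.1818]
ee_rot: [0.608, -0.605, 0.366, 0.362]
wrist_force: [-0.5, 0.5, -4.6]
width: 0.0131
```

```bash
python3 - <<'E'
from h import *
o=ctrl.observe(); print(o["tcp_pos"],o["joints"],rot(o).as_matrix().round(3))
E
```

```text
[0.50764862 0.33710138 0.18176308] [ 0.64515206  0.42133092  1.78721131 -0.53025097  0.5982971  -0.52679779] [[ 0.471 -0.882  0.007]
 [-0.002  0.006  1.   ]
 [-0.882 -0.471  0.001]]
```

Emit:
step_arm(slide=[[0,0,-5],[0,1,-10],[-0.8,2,-15],[-1.6,3,-20],[-1.6,3,-20],[-1.6,3,-20],[-1.6,3,-20],[-1.6,3,-20],[-1.6,3,-20],[-1.6,3,-20],[-1.6,3,-20],[-1.6,3,-20],[-1.6,3,-20],[-1.6,3,-20],[-1.6,3,-20],[-1.6,3,-20],[-1.6,3,-20],[-1.6,3,-20],[-1.6,3,-20],[-1.6,3,-20]], rot=[[0,0,0],[0,0,0],[0,0,0],[0,0,0],[0,0,0],[0,0,0],[0,0,0],[0,0,0],[0,0,0],[0,0,0],[0,0,0],[0,0,0],[0,0,0],[0,0,0],[0,0,0],[0,0,0],[0,0,0],[0,0,0],[0,0,0],[0,0,0]], fingers=[0,0,0,0,0,0,0,0,0,0,0,0,0,0,0,0,0,0,0,0])

```text
time_s: 16.25
tcp_pos: [0.4442, -0.0322, 0.1815]
ee_rot: [0.608, -0.605, 0.365, 0.361]
wrist_force: [0.1, -0.0, -6.2]
width: 0.0135
```

Emit:
step_arm(slide=[[-1.6,3,-20],[-1.6,3,-20],[0,0,-15],[0,0,-10],[0,0,-5],[0,0,-2],[0,0,0],[0,0,0]], rot=[[0,0,0],[0,0,0],[0,0,0],[0,0,0],[0,0,0],[0,0,0],[0,0,0],[0,0,0]], fingers=[0,0,0,0,0,0,0,0])

```text
time_s: 16.92
tcp_pos: [0.4376, -0.1022, 0.1812]
ee_rot: [0.608, -0.605, 0.365, 0.362]
wrist_force: [0.5, 1.5, -5.6]
width: 0.0135
```

```bash
python3 - <<'E'
from h import *
o=ctrl.observe(); im=ctrl.read_camera("wrist"); cv2.imwrite("pics/w7.png",im[:,:,::-1]); M=rot(o).as_matrix();print(o["tcp_pos"],o["joints"],M.round(3))
h=np.array([-M[0,1],-M[1,1],0]);h/=np.linalg.norm(h)
C=o["tcp_pos"]-.019*M[:,0]+.012*h; print("tote",C,yaw(h*0,h),"to deck",(M.T@(np.array([.604,-.115,C[2]])-C)*1000).round(1))
E
```

```text
[ 0.43755136 -0.10223322  0.18118852] [-0.55031029  0.20391118  2.20176014  0.69446582  0.39250186 -2.71667024] [[ 0.471 -0.882  0.006]
 [-0.002  0.006  1.   ]
 [-0.882 -0.471  0.001]]
tote [ 0.44060246 -0.10227957  0.19794922] -0.3819018653209949 to deck [  77.  -144.2  -11.7]
```

View pics/w7.png

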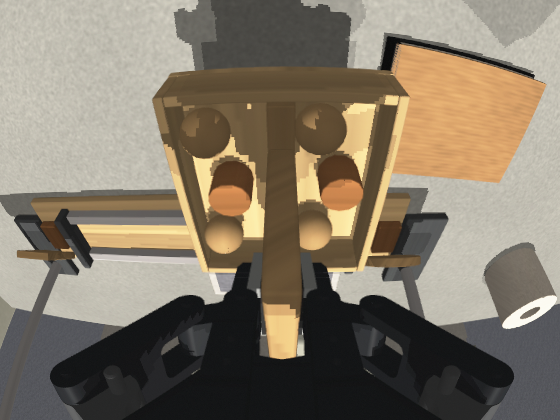

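The tote is held level with all six pieces inside, the rail station lies ahead at about (230,230), and the ledger at (470,110) is undisturbed. Now I go forward under the lamp.

Emit:
step_arm(slide=[[2.6,-3.5,-0.3],[5.2,-6.9,-0.7],[7.8,-10.3,-1],[8.6,-11.5,-1.1],[8.6,-11.5,-1.1],[8.6,-11.5,-1.1],[8.6,-11.5,-1.1],[8.6,-11.5,-1.1],[8.6,-11.5,-1.1],[8.6,-11.5,-1.1],[5.2,-6.9,-0.7],[3.5,-4.6,-0.4],[1.7,-2.3,-0.2],[0,0,0],[0,0,0]], rot=[[0,0,0],[0,0,0],[0,0,0],[0,0,0],[0,0,0],[0,0,0],[0,0,0],[0,0,0],[0,0,0],[0,0,0],[0,0,0],[0,0,0],[0,0,0],[0,0,0],[0,0,0]], fingers=[0,0,0,0,0,0,0,0,0,0,0,0,0,0,0])

```text
time_s: 18.22
tcp_pos: [0.5795, -0.1142, 0.1593]
ee_rot: [0.608, -0.605, 0.365, 0.362]
wrist_force: [-0.4, 0.5, -5.5]
width: 0.0132
```

```bash
python3 - <<'E'
from h import *
o=ctrl.observe(); M=rot(o).as_matrix();im=ctrl.read_camera("wrist"); cv2.imwrite("pics/w8.png",im[:,:,::-1])
h=np.array([-M[0,1],-M[1,1],0]);h/=np.linalg.norm(h)
C=o["tcp_pos"]-.019*M[:,0]+.012*h; print("tote",C,yaw(h*0,h),o["joints"],"to deck",(M.T@(np.array([.604,-.114,.149])-C)*1000).round(1),M.round(3))
E
```

```text
tote [ 0.58252995 -0.1142857   0.1760726 ] -0.3898291776493361 [-0.40042507  0.40452767  1.92546108  0.49063508  0.39702147 -2.37984282] to deck [34.  -6.2  0.4] [[ 0.471 -0.882  0.006]
 [-0.001  0.006  1.   ]
 [-0.882 -0.471  0.002]]
```

View pics/w8.png

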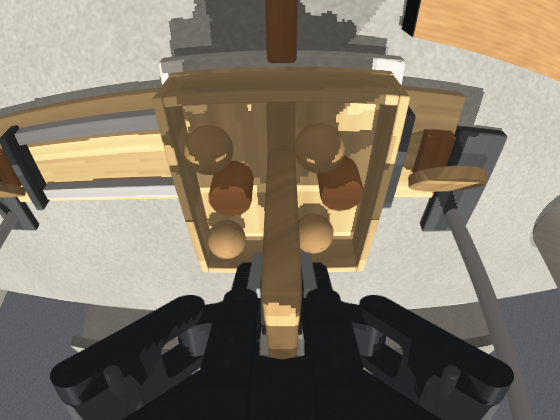

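Eleven pictures viewed. The tote is centred over the deck: the deck's front edge spans 161–404 and the tote spans 154–409. The carriage is still at the round plaque's stop. Lowering.

Emit:
step_arm(slide=[[2.3,-1.2,0],[4.7,-2.4,0],[5.9,-3,0],[4.7,-2.4,0],[3.5,-1.8,0],[2.3,-1.2,0],[1.8,0.9,0],[1.8,0.9,0],[1.8,0.9,0],[1.3,0.7,0],[0.9,0.5,0],[0,0,0],[0,0,0]], rot=[[0,0,0],[0,0,0],[0,0,0],[0,0,0],[0,0,0],[0,0,0],[0,0,0],[0,0,0],[0,0,0],[0,0,0],[0,0,0],[0,0,0],[0,0,0]], fingers=[0,0,0,0,0,0,0,0,0,0,0,0,0])

```text
time_s: 19.35
tcp_pos: [0.6017, -0.1146, 0.136]
ee_rot: [0.608, -0.605, 0.365, 0.362]
wrist_force: [0.7, -0.3, -5.2]
width: 0.0132
```

Emit:
step_arm(slide=[[0.9,0.5,0],[0.9,0.5,0],[0.9,0.5,0],[0.9,0.5,0],[0,0,0]], rot=[[0,0,0],[0,0,0],[0,0,0],[0,0,0],[0,0,0]], fingers=[0,0,0,0,0])

```text
time_s: 19.77
tcp_pos: [0.6015, -0.1146, 0.1316]
ee_rot: [0.608, -0.605, 0.365, 0.362]
wrist_force: [-0.4, 0.1, -5.8]
width: 0.0129
```

Emit:
step_arm(slide=[[0.9,0.5,0],[0.5,0.2,0],[0,0,0]], rot=[[0,0,0],[0,0,0],[0,0,0]], fingers=[0,0,0])

```text
time_s: 20.02
tcp_pos: [0.6018, -0.1147, 0.1309]
ee_rot: [0.608, -0.605, 0.365, 0.361]
wrist_force: [-6.7, 0.9, 8.1]
width: 0.0135
```

Emit:
step_arm(slide=[[0,0,0],[0,0,0],[0,0,0],[0,0,0],[0,0,0],[-4,0,0],[-8,0,0],[-12,0,0],[-14,0,0],[-14,0,0],[-10,0,0],[-8,14,0],[-10,18,0],[-12,22,0],[-14,26,0],[-10,18,0],[-5,9,0],[0,0,0]], rot=[[0,0,0],[0,0,0],[0,0,0],[0,0,0],[0,0,0],[0,0,0],[0,0,0],[0,0,0],[0,0,0],[0,0,0],[0,0,0],[0,0,0],[0,0,0],[0,0,0],[0,0,0],[0,0,0],[0,0,0],[0,0,0]], fingers=[0.5,0.8,1,1,1,1,1,1,1,1,1,1,1,1,1,1,1,1])

```text
time_s: 21.52
tcp_pos: [0.4481, -0.1132, 0.187]
ee_rot: [0.608, -0.605, 0.365, 0.362]
wrist_force: [0.1, 0.1, -0.5]
width: 0.0855
```

```bash
python3 - <<'E'
from h import *
o=ctrl.observe(); im=ctrl.read_camera("wrist"); s=ctrl.read_camera("scene"); a=cv2.resize(im,(400,300)); b=cv2.resize(s[150:330,90:330],(400,300));cv2.imwrite("pics/w9.png",np.hstack([a,b])[:,:,::-1]); cv2.imwrite("pics/w9f.png",im[:,:,::-1]); print(o["tcp_pos"],o["wrist_force"],o["width"])
E
```

```text
[ 0.44805748 -0.11323756  0.18696736] [ 0.0735624   0.06028335 -0.54077518] 0.08547026936278658
```

View pics/w9.png

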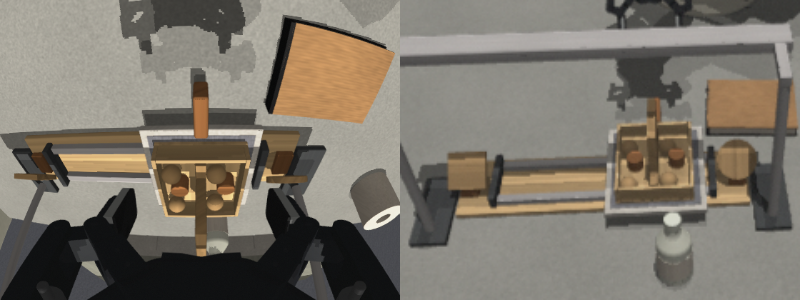

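```bash
python3 - <<'E'
from h import *
o=ctrl.observe(); im=cv2.imread("pics/w9f.png"); hsv=cv2.cvtColor(im,cv2.COLOR_BGR2HSV)
for v in(140,160,175):
    x=np.where((hsv[v,240:320,1]>110))[0]+240; print("pull",v,x.min(),x.max(),ray("wrist",(x.min()+x.max())/2,v,.06,o).round(4))
for v in (188,):
    pass
w=hsv[:,:,1]<45
m=((hsv[:,:,1]<30)&(hsv[:,:,2]>190)).astype(np.uint8); n,l,st,c=cv2.connectedComponentsWithStats(m)
for s in st[1:]:
    if s[4]>150: print("white",s)
for n,a,b in[("deck front",(141,131),(263,130))]:
    A,B=[ray("wrist",p[0]*1.4,p[1]*1.4,.042,o) for p in(a,b)]; print(n,A.round(4),B.round(4),((A+B)/2).round(4))
A,B=[ray("wrist",p[0]*1.4,p[1]*1.4,.078,o) for p in((165,218),(239,215))]; print("tote far rim",A.round(4),B.round(4),((A+B)/2).round(4),yaw(A,B)-90)
A,B=[ray("wrist",p[0]*1.4,p[1]*1.4,.078,o) for p in((153,161),(249,158))]; print("tote near rim",A.round(4),B.round(4),((A+B)/2).round(4),yaw(A,B)-90)
E
```

```text
pull 140 270 291 [ 0.4567 -0.1164  0.06  ]
pull 160 271 291 [ 0.4764 -0.1161  0.06  ]
pull 175 271 291 [ 0.4924 -0.1163  0.06  ]
white [196 182  75  24 621]
white [292 182  76  23 655]
white [209 237  17  50 178]
white [510 288  50  34 678]
deck front [ 0.5158 -0.1975  0.042 ] [ 0.5151 -0.0321  0.042 ] [ 0.5154 -0.1148  0.042 ]
tote far rim [ 0.6904 -0.1826  0.078 ] [ 0.6802 -0.0499  0.078 ] [ 0.6853 -0.1162  0.078 ] 4.399620112298734
tote near rim [ 0.5366 -0.1785  0.078 ] [ 0.5318 -0.0548  0.078 ] [ 0.5342 -0.1166  0.078 ] 2.2238635853153994
```

```bash
python3 - <<'E'
from h import *
im=cv2.imread("pics/w3.png"); hsv=cv2.cvtColor(im,cv2.COLOR_BGR2HSV)
o3=dict(tcp_pos=np.array([.47409,-.11408,.25474]),ee_rot=[-.501,.502,-.499,-.498])
for v in(180,200): x=np.where(hsv[v,255:310,1]>110)[0]+255; print(x.min(),x.max(),ray("wrist",(x.min()+x.max())/2,v,.06,o3).round(4))
o=ctrl.observe(); g=cv2.imread("pics/w9f.png"); hs=cv2.cvtColor(g,cv2.COLOR_BGR2HSV)
# handle top face: left/right edges by brightness, printed rows
for v in(300,320,340): print(v,g[v,262:302:2,2])
print(o["time_s"],np.abs(o["qd"]).max())
E
```

```text
274 290 [ 0.4691 -0.1154  0.06  ]
274 290 [ 0.491  -0.1154  0.06  ]
300 [84 85 84 84 83 84 78 84 83 81 78 77 77 75 84 84 84 86 85 88]
320 [170 167 164 166 166 140  85  90  91  91  92  92  93  87 100  98 101 102
 106 100]
340 [ 84  84  86  84  86  86 104 123 120 120 123 122 124 115 171 176 176 178
 181 184]
21.6167 0.020704796246892466
```

```bash
python3 -c "
from station import ctrl
print(ctrl.close_job())"
```

```text
the job is handed in; nothing more can be done
None
```

I ran the carriage to the stop at the square plaque, then to the stop at the round plaque, and set the tote down on its deck. I handed the job in at 21.6 s; it reports no verdict.

**Carriage:** I felt both stops, at about 24 N each, and the travel between them was 180 mm. After placing the tote, the pull was within 1 mm of where I had left it at the round plaque.

**Tote:** I lifted it by its handle with the gripper leaning back 28°, because my arm model put 30° or more below joint 5's limit at the tote. That is slightly less than the 30–40° suggested for fitting under the lamp. I carried it level, lowered it at about 1 mm per step until it touched, released it and backed off.

**Last checks:**
- **Position:** the tote is about 1 mm from the deck centre along both axes.
- **Pieces:** all six can be seen inside the tote.
- **Bystanders:** the ledger, paper roll and glue bottle looked undisturbed.
- **Robot contact:** the gripper was clear of everything, with no force on the wrist.

**Disagreement:** rough picks along the tote's rim gave an angle of 2–4° from square. The handle's edges and the tool's angle at release gave about 0.4°, which I trust more. Both are inside the 10° limit.

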